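# Gauge the chocolate-coin dispenser and flag its stock

## Task

Take the depth gauge off its stand, lower its rod into the bore of the coin dispenser until the rod bottoms on the coins and the gauge's crossbar sits flat on the dispenser, gently, and then hang the gauge back on its stand. Slide the stock tab all the way to its green end if the gauge's red head has risen above the yellow marks (well stocked), or all the way to its red end if the head has stayed below them; level with the marks, either end will do. Leave the other goods where they are.

Things in the scene. Friction and masses are not known exactly. Their poses are not given: they have to be found in the camera images.
- gauge: Loose depth gauge, 0.3 to 0.45 kg, used upright. Origin: centre of its crossbar's underside; z up, y along the crossbar (dark steel, 24 x 110 x 12 mm in x, y, z). On the crossbar two white posts, 20 x 8 mm, at y = +-20 mm, z = 12 to 78 mm, form a window open to +x and -x. A blue grip block tops it. At the start it hangs on the stand, axes parallel to the stand's, origin 96 mm above the table.
- gauge_grip (a point): Centre of the gauge's blue grip block (28 x 48 x 30 mm in the gauge's x, y, z), 93 mm above the crossbar's underside: hold the gauge here.
- gauge_mark (a point): Middle of the window at the height of the two yellow marks (8 mm high, one on each post), 47 mm above the crossbar's underside.
- gauge_rod (a joint): Reading, m: how far the rod is pushed up, from 0 (fully out, the start) to 0.054. The 8 mm rod slides along the gauge's z through the crossbar; some 3 N of friction hold it where it is. Its red head (20 mm across, 10 mm high) shows in the window, its centre level with the marks at 0.030: above them from 0.034 on, below them under 0.026, level with them in between.
- rod_tip (a point): Lowest point of the gauge's rod, centre of its white foot (16 mm across); 85 mm below the crossbar's underside when the rod is fully out.
- stand: Fixed stand; its yaw varies. Origin: centre of its underside, on the table. Black base 90 x 130 x 6 mm; two aluminium posts at y = +-40 mm, 42 x 16 mm (x, y), flat tops 96 mm above the table, on which the crossbar's ends rest, the rod hanging between the posts. Lips 8 mm high on the post tops at x = +-17 to +-21 mm leave the crossbar 5 mm play each way.
- stand_seat (a point): Midway between the two post tops of the stand, 96 mm above the table: where the origin of the hung gauge (middle of the crossbar's underside) belongs; it may hang either way round.
- dispenser: Fixed coin dispenser, a grey block 110 x 110 x 95 mm with dark brown sides and gold discs. Origin: centre of its underside, on the table. A round vertical bore of 45 mm in the middle of its flat top; a stack of gold coins lies somewhere between 33 and 77 mm below the top and cannot be pushed down.
- bore_mouth (a point): Centre of the bore's mouth, level with the dispenser's flat top, 95 mm above the table.
- tab_base: Fixed aluminium track of the stock tab, 40 x 170 x 14 mm (x, y, z). Origin: centre of its underside, on the table; the tab slides along its y axis. A green patch marks its +y end, a red patch its -y end.
- tab (a joint): Position of the stock tab along the track's y, in m: 0 at the red end (tab centre at y = -60 mm), 0.120 at the green end (y = +60 mm). It starts between and stays where it is left; it slides with about 1.5 N.
- tab_top (a point): Centre of the top of the orange stock tab, a block 28 x 20 x 40 mm (x, y, z); its top is 54.5 mm above the table.
- jar: Bystander: glass jar with a brass-coloured lid, 64 mm across, 100 mm high. Origin at the centre of its underside.
- bar_pack: Bystander: purple chocolate bar with a gold band lying flat, 60 x 130 x 16 mm. Origin at the centre of its underside.
- gift_box: Bystander: cream gift box with pink ribbons, 90 x 120 x 45 mm. Origin at the centre of its underside.
Not all that is in view belongs to the job. Leave any orange or purple look-alike of the gauge alone.

How it is judged:
By the outcome, as a careful person would: the job done as asked, in the order asked, and still so for the second after the job is handed in, with the robot touching nothing.
It also fails if it takes over 67 s, if anything falls off the work surface, if the arm or the gripper's body presses on something with over 40 N, if the wrist force passes 120 N, or if a joint passes its speed limit or range.

## Robot

A 6-joint arm with a two-finger parallel gripper is mounted at the origin on the work surface. World frame = base frame: x ahead of the robot, y to its left, z up, the work surface at z = 0. Lengths are in m, angles in rad, forces in N, time in s.
With the tool pointing down it reaches from about 0.375 to 0.975 m from the base axis. Payload 3.8 kg.
Tool frame: the origin (TCP) lies midway between the tips of the shut fingers; the grasp point (between the pads) lies 19 mm behind it; z points along the fingers, y is the line along which they close (so a half turn about z gives the same grasp; the last joint's range is limited). The gripper opens to 85 mm and grips with 20 to 120 N. Pads are 22 mm wide; open, the fingers measure 114 mm over their backs; the gripper's body (76 mm by 85 mm) begins 54 mm behind the grasp point. The pads swing forward as they close: fully open they stand 13 mm farther back than shut.
Start: joints at [-1.154, 0.264, 1.604, -0, 1.274, -0.037], TCP at [0.296, -0.607, 0.231] pointing down, gripper open.
Joint ranges: [-2.63, 2.63], [-0.94, 2.18], [0.31, 2.57], [-1.31, 4.45], [0, 2.66], [-2.55, 2.55]. Speed limits (rad/s): [2.57, 2.57, 3.14, 3.14, 3.14, 3.14].

## Interface

Orientations are given as a rotation vector (axis times angle).
In Python, from workcell import bot gives the robot as it stands.
- The arm moves only by the tool servo_tool, never from a script. Its argument "series" is a list of rows, each a list of 7 numbers: the shift along the world's x, y, z in units of 0.15 m (1.0 is 0.15 m), then the turn, a rotation vector about the world's x, y, z in units of 180 degrees (1.0 is 180 degrees), then the closure, from 0 (fully open) to 1 (shut). A call has 1 to 20 rows; each row is the pose to reach, as a shift and turn from the pose commanded when the call began, turning the shorter way round; what a row does not reach only later rows make up. A row lasts 1/10 s, in which the tool goes at most 50 mm and 8.59 degrees, less where a joint would pass 70% of its speed; a pose out of reach is approached as far as the arm can. A call with a number of a shift or a turn outside -1 to 1 is refused whole. A call with a gripper value outside its range is refused whole. The fingers move at their own pace and stop on an object; "newtons" is the grip in N (left out, the last holds). Time passes only in rows, so rows that repeat a pose let the fingers close. It gives the time, the measured TCP pose, the force, the opening and the grip force at its end, in the units of the state.
- bot.read_state(): the state, without advancing time (a new reading comes with each control period).
- bot.read_camera(name): name is "scene" or "side" or "wrist"; returns the picture (384x512x3 uint8, red, green, blue); there is no depth.
- bot.camera_info(name): a dict with "vertical_fov" (degrees; the focal length in pixels is half the picture's height over the tangent of half this angle, whatever the lens; pixels are square), "cx", "cy" (the principal point, pixels), "dist" ([k1, k2, p1, p2, k3] as OpenCV has them; the pictures are not rectified), "R" (3x3) and "t" (3): a world point X has camera coordinates R X + t. Camera axes: x right, y down, z forward; pixel columns grow to the right and rows downward; lengths in m; the calibration is good to about 2 mm. A picture is of the moment at which its call begins: read the wrist's pose just before it. camera_info takes no time and is no camera call; for the wrist camera it gives the pose at the moment of the call.
- bot.finish_job(): hands the job in; it is judged then, once.
Trained networks look in the newest picture that a camera, given by its name, has taken for a name from the list of things; names that differ only in an ending like _2 or _b are one class to them, and where a whole thing is asked for, a point or a joint stands for the part that bears it (a point fixed in the world has none). Each returns a list of dicts, best first, with "score" (0 to 1); they miss things now and then, are a little off and sometimes report something else, mostly with a low value. They report only what shows in the picture. A call takes as long as a camera call. They do not tell look-alikes from the thing itself.
- bot.recognise(target, camera): "box" ([left, top, right, bottom] as shares, 0 to 1, of the picture: columns of its width, rows of its height, round what is visible of it).
- bot.trace(target, camera): "mask" (384x512 bool, what is visible of it) and "box" ([left, top, right, bottom] as shares, 0 to 1, of the picture: columns of its width, rows of its height, round what is visible of it).
- bot.mark_of(target, camera): "at" ([row, column] as shares, 0 to 1, of the picture: columns of its width, rows of its height: a listed point, or the origin of a listed thing).
The state is a dict: "time": time; "q": joint angles; "joint_vel": joint speeds; "joint_torque": joint torques, N m; "tool_pos": TCP position; "tcp_rot": TCP orientation; "wrist_force": force on the tool from outside, world axes, zero at the start; "torque": the same for the moment, N m; "width": opening from 0.0 (shut) to 1.0 (fully open); "grip_force": force on a finger pad.
Only numpy, scipy, OpenCV 4.12 (cv2) and the standard library are available. Lean on these libraries where they do the work, as an engineer would, in place of code of your own. Each camera call takes 0.05 s, during which the arm holds its last target. There are 200 camera calls.

## Working session

There is one attempt and no reset: what is moved stays moved. The work goes in short steps, Python scripts to look and compute and a tool call to move; the robot and the scene stay as the last step left them, time stands still between calls to the robot, and variables do not carry over. Pictures are saved under pics/ and viewed, at most 10 in all, crops included, and the job is handed in when it is done.

Besides the shell and the picture viewer there is one more tool, called after "Emit:" as a command line: name --pt "numbers of a row" for each row, then --argument value for the rest. servo_tool: Moves the arm, as the interface text tells. Shifts and turns lie within -1 to 1; 1 stands for 0.15 m of shift or 180 degrees of turn. Its arguments: {"type":"object","properties":{"series":{"type":"array","items":{"type":"array","items":{"type":"number"}}},"newtons":{"type":"number"}},"required":["series"]}

```bash
mkdir -p pics; ls; cat > h.py <<'E'
from workcell import bot
import numpy as np, cv2
def cam(n):
    i=bot.camera_info(n); f=192/np.tan(np.radians(i["vertical_fov"])/2)
    K=np.array([[f,0,i["cx"]],[0,f,i["cy"]],[0,0,1]]); return K,np.array(i["dist"],float),np.array(i["R"]),np.array(i["t"])
def ray(n,uv,c=None):
    K,d,R,t=c or cam(n); p=cv2.undistortPoints(np.array([[uv]],float),K,d)[0,0]
    v=R.T@np.array([p[0],p[1],1]); return -R.T@t, v/np.linalg.norm(v)
def onz(n,uv,z,c=None):
    o,v=ray(n,uv,c); return o+v*(z-o[2])/v[2]
def proj(n,X,c=None):
    K,d,R,t=c or cam(n); return cv2.projectPoints(np.atleast_2d(X).astype(float),cv2.Rodrigues(R)[0],t,K,d)[0][:,0]
def tri(rs):
    A=sum(np.eye(3)-np.outer(v,v) for o,v in rs); b=sum((np.eye(3)-np.outer(v,v))@o for o,v in rs)
    return np.linalg.solve(A,b)
def save(n,name,crop=None,s=1):
    im=bot.read_camera(n)
    o=im if crop is None else im[crop[1]:crop[3],crop[0]:crop[2]]
    o=cv2.resize(o,None,fx=s,fy=s,interpolation=cv2.INTER_CUBIC)
    cv2.imwrite("pics/"+name+".png",o[:,:,::-1]); return im
E
python3 - <<'E'
from h import *
np.set_printoptions(precision=3,suppress=True)
for n in ["scene","side"]:
    im=save(n,n+"0")
    print(n,-cam(n)[2].T@cam(n)[3])
    for t in ["gauge_grip","gauge_mark","rod_tip","gauge","stand_seat","stand","bore_mouth","tab_top","tab_base"]:
        print(n,t,[(round(r["score"],2),round(r["at"][1]*512,1),round(r["at"][0]*384,1)) for r in bot.mark_of(t,n)[:4]])
a=cv2.imread("pics/scene0.png");b=cv2.imread("pics/side0.png")
cv2.imwrite("pics/both.png",cv2.resize(np.vstack([a,b]),None,fx=.78,fy=.78))
E
```

```text
pics
scene [0.963 0.612 0.941]
scene gauge_grip [(0.95, 213.2, 233.0), (0.88, 275.4, 190.6)]
scene gauge_mark [(0.94, 218.4, 246.5), (0.83, 274.9, 203.4)]
scene rod_tip [(0.69, 219.9, 280.2), (0.59, 276.9, 239.0), (0.47, 323.3, 206.4)]
scene gauge [(0.97, 324.4, 183.9), (0.8, 218.4, 255.7), (0.79, 276.5, 215.1)]
scene stand_seat [(0.75, 273.7, 214.9)]
scene stand [(0.67, 277.3, 243.7)]
scene bore_mouth [(0.92, 327.1, 282.0), (0.49, 278.4, 189.2)]
scene tab_top [(0.59, 233.9, 153.6)]
scene tab_base [(0.93, 239.4, 170.6), (0.16, 276.2, 240.1)]
side [0.425 0.789 0.6  ]
side gauge_grip [(0.78, 193.8, 191.5), (0.69, 346.1, 194.6), (0.67, 267.9, 189.3), (0.16, 268.7, 258.3)]
side gauge_mark [(0.77, 194.2, 206.9), (0.7, 267.5, 207.7), (0.59, 346.0, 212.6)]
side rod_tip [(0.76, 335.7, 262.1), (0.48, 195.4, 257.6)]
side gauge [(0.69, 268.5, 226.6), (0.58, 191.9, 225.0), (0.58, 343.3, 232.9)]
side stand_seat [(0.56, 268.9, 222.8)]
side stand [(0.95, 269.4, 259.9)]
side bore_mouth [(0.63, 240.5, 284.8)]
side tab_top [(0.54, 297.3, 187.9)]
side tab_base [(0.64, 300.9, 204.6), (0.42, 296.5, 188.5)]
```

View pics/scene0.png

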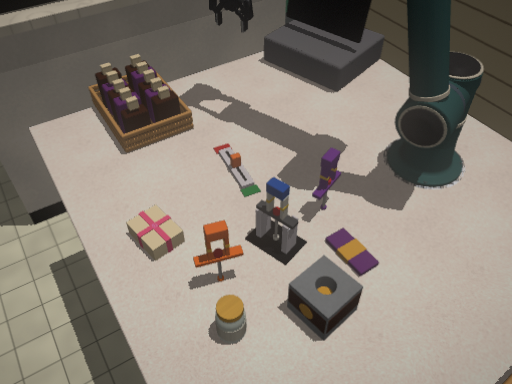

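View pics/side0.png

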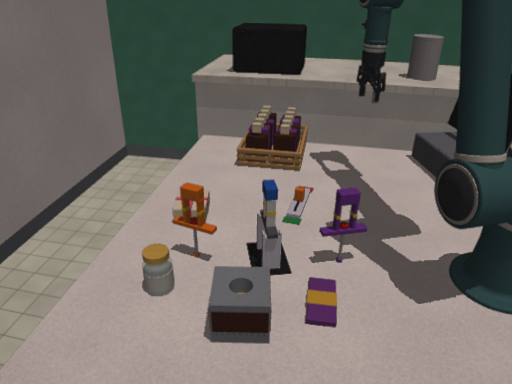

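The scene picture shows three gauge-like things: orange at (218,250), purple at (328,175), and the blue-gripped one with white posts on the stand at (277,205). The blue one fits the description; the dispenser is at (325,290) and the tab at (236,160). I'll confirm the gauge in an enlarged crop and measure positions.

```bash
python3 - <<'E'
from h import *
np.set_printoptions(precision=4,suppress=True)
a=save("scene","x",(230,165,330,265),5);b=save("side","y",(220,170,300,290),1)
A=cv2.imread("pics/x.png");cv2.imwrite("pics/crop1.png",cv2.resize(A,(560,560)))
B=cv2.resize(b[170:300,210:330],(560,600),interpolation=cv2.INTER_CUBIC)[:,:,::-1]
cv2.imwrite("pics/crop1.png",np.hstack([cv2.resize(A,(400,400)),cv2.resize(B,(400,400))]))
P={"grip":((275.4,190.6),(267.9,189.3)),"mark":((274.9,203.4),(267.5,207.7)),"origin":((276.5,215.1),(268.5,226.6)),"seat":((273.7,214.9),(268.9,222.8)),"stand":((277.3,243.7),(269.4,259.9)),"bore":((327.1,282.0),(240.5,284.8)),"tabtop":((233.9,153.6),(297.3,187.9)),"tabbase":((239.4,170.6),(300.9,204.6))}
for k,(s,d) in P.items(): print(k,tri([ray("scene",s),ray("side",d)]))
print("z-based bore",onz("scene",(327.1,282),.095),onz("side",(240.5,284.8),.095))
print("seat",onz("scene",(273.7,214.9),.096),onz("side",(268.9,222.8),.096))
print("grip",onz("scene",(275.4,190.6),.189),onz("side",(267.9,189.3),.189))
print("tabtop",onz("scene",(233.9,153.6),.0545),onz("side",(297.3,187.9),.0545))
# dispenser top edges / patches
for n,im in(("scene",a),("side",b)):
    h=cv2.cvtColor(im,cv2.COLOR_RGB2HSV)
    for nm,lo,hi in(("green",(45,120,60),(80,255,255)),):
        m=cv2.inRange(h,lo,hi); 
        c,l,st,ce=cv2.connectedComponentsWithStats(m)
        for i in range(1,c):
            if st[i,4]>15: print(n,nm,st[i],ce[i],onz(n,ce[i],.014))
    m=cv2.inRange(h,(0,150,60),(4,255,255))|cv2.inRange(h,(172,150,60),(180,255,255))
    c,l,st,ce=cv2.connectedComponentsWithStats(m)
    for i in range(1,c):
        if st[i,4]>8: print(n,"red",st[i],ce[i],onz(n,ce[i],.014))
    r=bot.trace("stand",n)[0]; np.save(n+"_stand.npy",r["mask"])
    ys,xs=np.where(r["mask"]); print(r["score"],xs.min(),xs.max(),ys.min(),ys.max())
print(bot.read_state()["time"])
E
```

```text
grip [0.5407 0.0146 0.1881]
mark [0.5398 0.0126 0.1412]
origin [0.5346 0.0128 0.0931]
seat [0.5375 0.0065 0.0956]
stand [ 0.5324  0.0196 -0.0036]
bore [0.5525 0.229  0.0996]
tabtop [ 0.4913 -0.2677  0.0577]
tabbase [ 0.4802 -0.2559  0.0032]
z-based bore [0.5475 0.224  0.095 ] [0.555 0.228 0.095]
seat [0.5391 0.0083 0.096 ] [0.5367 0.0047 0.096 ]
grip [0.5427 0.0168 0.189 ] [0.5399 0.0137 0.189 ]
tabtop [ 0.4856 -0.2755  0.0545] [ 0.4937 -0.2664  0.0545]
scene red [214 144  15   9  44] [220.6136 147.4318] [ 0.4836 -0.362   0.014 ]
scene red [328 178   3   5   9] [329.3333 180.1111] [ 0.2939 -0.0744  0.014 ]
scene red [160 232   8   8  13] [163.4615 235.8462] [ 0.7716 -0.141   0.014 ]
scene red [214 251   8   7  24] [217.5    254.0833] [ 0.6837 -0.0183  0.014 ]
0.63 246 305 208 263
side green [283 217  17   7  77] [291.3766 219.9351] [ 0.4964 -0.1499  0.014 ]
side red [189 200   4   6  13] [190.3077 202.    ] [ 0.8023 -0.1891  0.014 ]
side red [190 218   7   6  39] [193.2051 220.4359] [ 0.7609 -0.0925  0.014 ]
side red [340 222   9   7  51] [343.6471 225.0392] [ 0.3543 -0.1522  0.014 ]
0.86 246 291 214 274
1.2
```

View pics/crop1.png

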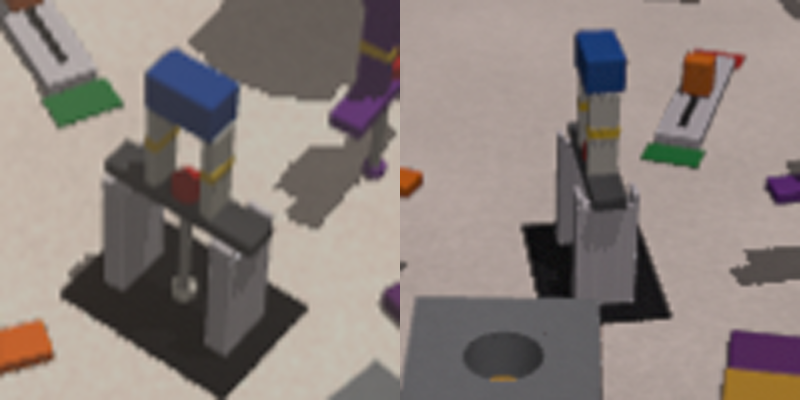

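The crop confirms the blue grip block on white posts with yellow marks and a red head, hanging on the black-based stand. Next: yaw, refined positions and the start pose.

```bash
python3 - <<'E'
from h import *
np.set_printoptions(precision=4,suppress=True)
f=lambda p:(230+p[0]/4,165+p[1]/4)
g=lambda p:(210+(p[0]-400)*.3,170+p[1]*.325)
for nm,n,p,z in[("baseL","scene",f((62,295)),.006),("baseR","scene",f((307,308)),.006),("baseB","scene",f((222,398)),.0),("side baseFR","side",g((670,318)),.003),("side baseBL","side",g((523,227)),.006),
 ("bar far a","scene",f((106,160)),.108),("bar far b","scene",f((128,146)),.108),("bar near a","scene",f((232,245)),.108),("bar near b","scene",f((271,222)),.108),
 ("gripL","scene",f((146,72)),.204),("gripT","scene",f((177,50)),.204),("gripR","scene",f((238,88)),.204),("gripB","scene",f((207,110)),.204)]:
    print(nm,np.round(p,1),onz(n,p,z))
for n,c in (("scene",None),("side",None)):
    im=bot.read_camera(n); h=cv2.cvtColor(im,cv2.COLOR_RGB2HSV)
    m=cv2.inRange(h,(105,120,40),(125,255,255)); k,l,st,ce=cv2.connectedComponentsWithStats(m); i=1+np.argmax(st[1:,4]); print(n,"blue",st[i],ce[i])
    m=cv2.inRange(h,(40,60,40),(85,255,255)); 
    m[:,:225]=0;m[:,310:]=0;m[:140]=0;m[250:]=0
    k,l,st,ce=cv2.connectedComponentsWithStats(m); i=1+np.argmax(st[1:,4]); print(n,"green",st[i],ce[i],onz(n,ce[i],.0))
print(cv2.Rodrigues(np.array(bot.read_state()["tcp_rot"]))[0], bot.read_state())
E
```

```text
baseL [245.5 238.8] [ 0.5984 -0.0277  0.006 ]
baseR [306.8 242. ] [0.4738 0.0634 0.006 ]
baseB [285.5 264.5] [0.5551 0.0876 0.    ]
side baseFR [291.  273.4] [0.4731 0.0641 0.003 ]
side baseBL [246.9 243.8] [ 0.5959 -0.026   0.006 ]
bar far a [256.5 205. ] [ 0.5626 -0.0316  0.108 ]
bar far b [262.  201.5] [ 0.5452 -0.0341  0.108 ]
bar near a [288.  226.2] [0.5365 0.0634 0.108 ]
bar near b [297.8 220.5] [0.5074 0.0613 0.108 ]
gripL [266.5 183. ] [ 0.5547 -0.0015  0.204 ]
gripT [274.2 177.5] [ 0.5304 -0.0069  0.204 ]
gripR [289.5 187. ] [0.5186 0.0362 0.204 ]
gripB [281.8 192.5] [0.5426 0.0409 0.204 ]
scene blue [267 178  22  15 168] [277.8631 184.7202]
scene green [241 185  19  12 138] [250.0145 190.087 ] [ 0.4959 -0.1725  0.    ]
side blue [263 180  14  20 241] [269.6515 189.639 ]
side green [283 216  18   9 103] [291.6019 219.8641] [ 0.4976 -0.1728  0.    ]
[[ 0.8988  0.4383 -0.    ]
 [ 0.4383 -0.8988  0.    ]
 [ 0.     -0.     -1.    ]] {'time': 1.3, 'q': array([-1.1539,  0.2639,  1.604 ,  0.    ,  1.2737, -0.0369]), 'joint_vel': array([-0.0021,  0.0014,  0.0004,  0.0004, -0.0001,  0.0001]), 'joint_torque': array([ -0.0011, -51.5074, -36.7715,  -0.0002,   0.0012,  -0.    ]), 'tool_pos': array([ 0.2959, -0.6067,  0.2313]), 'tcp_rot': array([-3.061 , -0.7066,  0.    ]), 'wrist_force': array([-0.2811,  0.2653,  0.0992]), 'torque': array([ 0.0048, -0.0499,  0.0369]), 'grip_force': 0.0, 'width': 1.0029901190890655}
```

Emit:
servo_tool --pt "0.13 0.3 0.3 0 0 0.04 0" --pt "0.26 0.6 0.6 0 0 0.08 0" --pt "0.4 1 0.6 0 0 0.12 0" --pt "0.4 1 0.6 0 0 0.12 0"

```text
time: 1.7
tool_pos: [0.3568, -0.4555, 0.3235]
tcp_rot: [2.87, 1.27, 0.002]
wrist_force: [0.9, -0.3, 0.3]
width: 0.996
grip_force: 0.0
```

Emit:
servo_tool --pt "0.13 0.3 0 0 0 0.04 0" --pt "0.26 0.6 0 0 0 0.08 0" --pt "0.4 1 0 0 0 0.12 0" --pt "0.4 1 0 0 0 0.12 0"

```text
time: 2.1
tool_pos: [0.417, -0.3027, 0.3217]
tcp_rot: [-2.581, -1.791, -0.003]
wrist_force: [-0.5, -0.7, 0.6]
width: 0.997
grip_force: 0.0
```

Emit:
servo_tool --pt "0.13 0.3 0 0 0 0.04 0" --pt "0.26 0.6 0 0 0 0.08 0" --pt "0.4 1 0 0 0 0.12 0" --pt "0.4 1 0 0 0 0.12 0"

```text
time: 2.5
tool_pos: [0.4769, -0.1533, 0.3215]
tcp_rot: [-2.2, -2.242, -0.002]
wrist_force: [-0.1, 0.1, 0.0]
width: 1.002
grip_force: 0.0
```

Emit:
servo_tool --pt "0.13 0.3 0 0 0 0.04 0" --pt "0.26 0.6 0 0 0 0.08 0" --pt "0.4 1 0 0 0 0.1 0" --pt "0.4 1 0 0 0 0.1 0"

```text
time: 2.9
tool_pos: [0.5371, -0.0037, 0.3212]
tcp_rot: [-1.826, -2.556, -0.002]
wrist_force: [-0.7, -0.3, -0.6]
width: 1.003
grip_force: 0.0
```

```bash
python3 - <<'E'
from h import *
np.set_printoptions(precision=4,suppress=True)
s=bot.read_state();print(s["tool_pos"],cv2.Rodrigues(s["tcp_rot"])[0])
c=cam("wrist");print("campos",-c[2].T@c[3],c[2][2])
im=save("wrist","w1",None,1.5)
for t in ["gauge_grip","stand_seat","stand","bore_mouth","tab_top"]:
    r=bot.mark_of(t,"wrist")
    print(t,[(round(r["score"],2),round(r["at"][1]*512,1),round(r["at"][0]*384,1)) for r in r[:3]])
h=cv2.cvtColor(im,cv2.COLOR_RGB2HSV);m=cv2.inRange(h,(105,120,40),(125,255,255));k,l,st,ce=cv2.connectedComponentsWithStats(m)
i=1+np.argmax(st[1:,4]); print("blue",st[i],ce[i]); cnt=np.argwhere(l==i)[:,::-1].astype(np.float32)
q=cv2.boxPoints(cv2.minAreaRect(cnt)); print(q); print([onz("wrist",p,.204,c) for p in q])
E
```

```text
[ 0.5371 -0.0037  0.3212] [[-0.3245  0.9459  0.0005]
 [ 0.9459  0.3245  0.0011]
 [ 0.0008  0.0009 -1.    ]]
campos [0.5155 0.0606 0.4638] [ 0.0872 -0.254  -0.9633]
gauge_grip [(0.92, 262.6, 163.7), (0.91, 49.9, 121.9), (0.65, 463.3, 194.4)]
stand_seat []
stand [(0.69, 259.9, 135.4)]
bore_mouth []
tab_top [(0.97, 160.6, 323.4), (0.53, 262.9, 147.3)]
blue [ 245  132   37   63 2183] [262.8617 162.9359]
[[245. 194.]
 [245. 132.]
 [281. 132.]
 [281. 194.]]
[array([ 0.5309, -0.0127,  0.204 ]), array([0.5156, 0.0335, 0.204 ]), array([0.5413, 0.0423, 0.204 ]), array([ 0.558 , -0.0034,  0.204 ])]
```

View pics/w1.png

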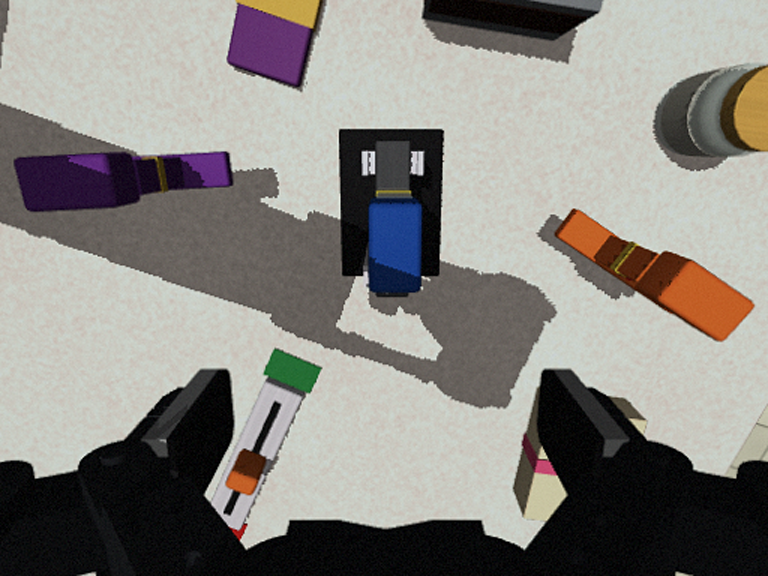

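The wrist picture shows the blue grip at about (262,163), lying square to the fingers. The purple and orange look-alikes are well clear at (85,120) and (450,180). Going down to grip.

Emit:
servo_tool --pt "0 0.125 -0.2 0 0 0 0" --pt "0 0.125 -0.4 0 0 0 0" --pt "0 0.125 -0.6 0 0 0 0.3" --pt "0 0.125 -0.8 0 0 0 0.3" --pt "0 0.125 -0.95 0 0 0 0.3" --pt "0 0.125 -1 0 0 0 0.3" --pt "0 0.125 -1 0 0 0 0.3" --newtons 30

```text
time: 3.9
tool_pos: [0.5348, 0.0108, 0.1702]
tcp_rot: [-1.83, -2.551, 0.003]
wrist_force: [-0.6, -0.0, 0.5]
width: 0.698
grip_force: 0.0
```

Emit:
servo_tool --pt "0 0 -0.03 0 0 0 0.3" --pt "0 0 -0.03 0 0 0 1" --pt "0 0 -0.03 0 0 0 1" --pt "0 0 -0.03 0 0 0 1" --pt "0 0 -0.03 0 0 0 1" --pt "0 0 -0.03 0 0 0 1" --pt "0 0 -0.03 0 0 0 1" --pt "0 0 -0.03 0 0 0 1" --newtons 50

```text
time: 4.7
tool_pos: [0.5369, 0.012, 0.1681]
tcp_rot: [1.827, 2.553, 0.002]
wrist_force: [0.6, -1.0, 6.0]
width: 0.313
grip_force: 50.6
```

Emit:
servo_tool --pt "0 0 0.05 0 0 0 1" --pt "0 0 0.15 0 0 0 1" --pt "0 0 0.35 0 0 0 1" --pt "0 0 0.55 0 0 0 1" --pt "0 0 0.75 0 0 0 1" --pt "0 0 0.8 0 0 0 1" --pt "0 0 0.8 0 0 0 1" --pt "0 0 0.8 0 0 0 1"

```text
time: 5.5
tool_pos: [0.5349, 0.0121, 0.2851]
tcp_rot: [-1.827, -2.553, 0.002]
wrist_force: [0.6, -0.2, -3.6]
width: 0.325
grip_force: 49.9
```

```bash
python3 - <<'E'
from h import *
np.set_printoptions(precision=4,suppress=True)
s=bot.read_state();print(s["tool_pos"],s["wrist_force"],s["torque"],s["width"])
a=save("scene","g1");b=save("side","g2")
o=np.hstack([cv2.resize(a[130:340,200:370],(400,494)),cv2.resize(b[130:340,190:360],(400,494))])[:,:,::-1]
cv2.imwrite("pics/lift.png",o)
for n in("scene","side"):
  for t in ["bore_mouth","stand_seat","gauge","rod_tip"]:
    print(n,t,[(round(r["score"],2),round(r["at"][1]*512,1),round(r["at"][0]*384,1)) for r in bot.mark_of(t,n)[:3]])
E
```

```text
[0.5349 0.0121 0.2851] [ 0.6196 -0.19   -3.5567] [0.0126 0.0206 0.0112] 0.32515217257211027
scene bore_mouth [(0.84, 325.5, 281.5)]
scene stand_seat [(0.97, 274.6, 213.6)]
scene gauge [(0.79, 222.1, 254.8), (0.75, 327.6, 187.9), (0.57, 277.5, 177.4)]
scene rod_tip [(0.53, 325.0, 207.4), (0.46, 277.1, 208.3)]
side bore_mouth [(0.9, 238.6, 285.1)]
side stand_seat []
side gauge [(0.86, 341.8, 232.9), (0.74, 192.2, 222.9), (0.59, 273.4, 180.2)]
side rod_tip [(0.69, 272.0, 215.7), (0.66, 337.7, 259.2), (0.55, 196.8, 254.5)]
```

View pics/lift.png

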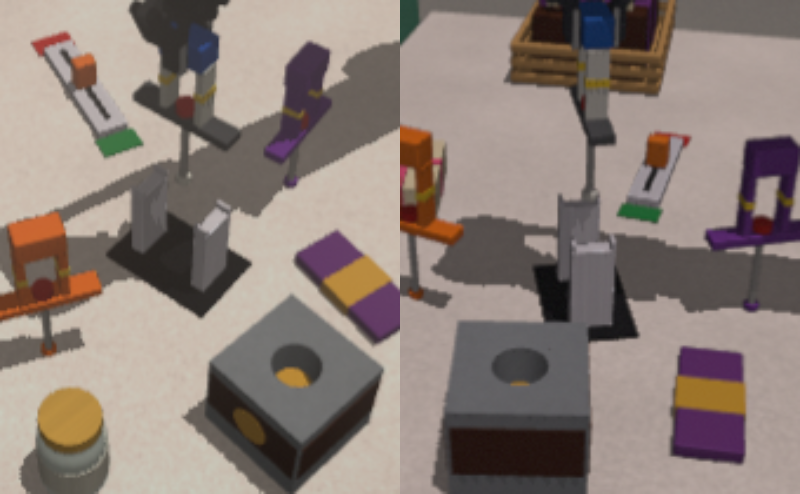

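The gauge hangs upright in the gripper, the empty stand is below it, and the bore mouth shows near (326,286) in the scene view and (241,286) in the side view. Now locating the bore and the gauge precisely.

```bash
python3 - <<'E'
from h import *
np.set_printoptions(precision=4,suppress=True)
f=lambda p:(200+p[0]/2.353,130+p[1]/2.352)
for nm,p in[("bore",(296.5,367)),("L",(208,372)),("T",(292,297)),("R",(382,370)),("B",(297,443))]: print("scene",nm,onz("scene",f(p),.095))
g=lambda p:(190+(p[0]-400)/2.353,130+p[1]/2.352)
for nm,p in[("bore",(520,367)),("TL",(456,322)),("TR",(588,322)),("BL",(446,415)),("BR",(589,415))]: print("side",nm,onz("side",g(p),.095))
print("tri",tri([ray("scene",f((296.5,367))),ray("side",g((520,367)))]))
print("rod tip scene/side",f((183,177)),g((590,193)),tri([ray("scene",f((183,177))),ray("side",g((590,193)))]), "net",tri([ray("scene",(277.1,208.3)),ray("side",(272,215.7))]))
print("gauge",tri([ray("scene",(277.5,177.4)),ray("side",(273.4,180.2))]))
E
```

```text
scene bore [0.5555 0.2306 0.095 ]
scene L [0.6251 0.1928 0.095 ]
scene T [0.5117 0.168  0.095 ]
scene R [0.4934 0.2734 0.095 ]
scene B [0.6013 0.2895 0.095 ]
side bore [0.5533 0.2312 0.095 ]
side TL [0.6187 0.187  0.095 ]
side TR [0.5092 0.1643 0.095 ]
side BL [0.5959 0.2946 0.095 ]
side BR [0.4913 0.2729 0.095 ]
tri [0.5541 0.2292 0.0927]
rod tip scene/side (277.77305567360816, 205.25510204081633) (270.7479813004675, 212.0578231292517) [0.532  0.0134 0.131 ] net [0.5303 0.0094 0.1177]
gauge [0.5287 0.0026 0.2087]
```

Emit:
servo_tool --pt "0.04 0.15 0 0 0 0 1" --pt "0.08 0.4 0 0 0 0 1" --pt "0.12 0.7 0 0 0 0 1" --pt "0.143 1 0 0 0 0 1" --pt "0.143 1 0 0 0 0 1"

```text
time: 6.5
tool_pos: [0.5574, 0.1674, 0.2868]
tcp_rot: [-1.822, -2.557, -0.004]
wrist_force: [0.1, 0.6, -3.2]
width: 0.324
grip_force: 50.4
```

Emit:
servo_tool --pt "0 0.2 0 0 0 0 1" --pt "0 0.35 0 0 0 0 1" --pt "0 0.447 0 0 0 0 1" --pt "0 0.447 0 0 0 0 1" --pt "0 0.447 0 0 0 0 1" --pt "0 0.447 0 0 0 0 1"

```text
time: 7.1
tool_pos: [0.5574, 0.228, 0.2867]
tcp_rot: [1.83, 2.553, -0.001]
wrist_force: [-0.8, 0.3, -3.2]
width: 0.323
grip_force: 50.5
```

```bash
python3 - <<'E'
from h import *
np.set_printoptions(precision=4,suppress=True)
s=bot.read_state();print(s["tool_pos"],s["wrist_force"])
a=save("scene","g3");b=save("side","g4")
o=np.hstack([cv2.resize(a[200:360,260:390],(400,492),interpolation=cv2.INTER_CUBIC),cv2.resize(b[200:360,175:305],(400,492),interpolation=cv2.INTER_CUBIC)])[:,:,::-1]
cv2.imwrite("pics/over.png",o)
E
```

```text
[0.5574 0.228  0.2867] [-0.8197  0.2893 -3.1513]
```

View pics/over.png

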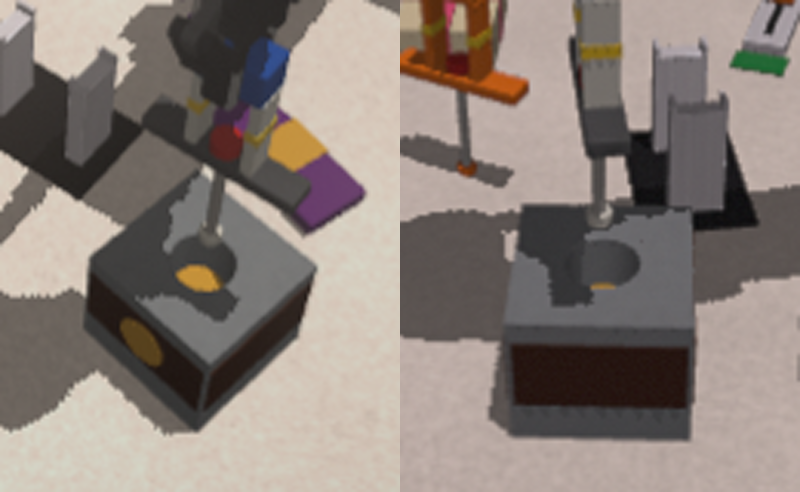

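```bash
python3 - <<'E'
from h import *
np.set_printoptions(precision=4,suppress=True)
f=lambda p:(260+p[0]/3.077,200+p[1]/3.075)
g=lambda p:(175+(p[0]-400)/3.077,200+p[1]/3.075)
print("tip",tri([ray("scene",f((210,240))),ray("side",g((600,218)))]),onz("scene",f((210,240)),.131),onz("side",g((600,218)),.131))
print("bore",tri([ray("scene",f((205,264))),ray("side",g((604,265)))]),onz("scene",f((205,264)),.095),onz("side",g((604,265)),.095))
E
```

```text
tip [0.5557 0.2326 0.1304] [0.5573 0.2343 0.131 ] [0.5549 0.2312 0.131 ]
bore [0.5532 0.23   0.0934] [0.5542 0.2309 0.095 ] [0.5527 0.2315 0.095 ]
```

Emit:
servo_tool --pt "-0.015 -0.01 0 0 0 0 1" --pt "-0.015 -0.01 -0.06 0 0 0 1" --pt "-0.015 -0.01 -0.15 0 0 0 1" --pt "-0.015 -0.01 -0.26 0 0 0 1" --pt "-0.015 -0.01 -0.36 0 0 0 1" --pt "-0.015 -0.01 -0.41 0 0 0 1" --pt "-0.015 -0.01 -0.43 0 0 0 1" --pt "-0.015 -0.01 -0.43 0 0 0 1"

```text
time: 8.0
tool_pos: [0.5548, 0.2276, 0.2215]
tcp_rot: [-1.828, -2.554, 0.002]
wrist_force: [0.2, -0.5, -1.6]
width: 0.327
grip_force: 50.4
```

Emit:
servo_tool --pt "0 0 -0.013 0 0 0 1" --pt "0 0 -0.026 0 0 0 1" --pt "0 0 -0.04 0 0 0 1" --pt "0 0 -0.053 0 0 0 1" --pt "0 0 -0.066 0 0 0 1" --pt "0 0 -0.08 0 0 0 1" --pt "0 0 -0.093 0 0 0 1" --pt "0 0 -0.106 0 0 0 1" --pt "0 0 -0.106 0 0 0 1"

```text
time: 8.9
tool_pos: [0.5554, 0.2277, 0.2062]
tcp_rot: [1.829, 2.554, 0.001]
wrist_force: [1.0, 0.1, -1.1]
width: 0.323
grip_force: 50.7
```

Emit:
servo_tool --pt "0 0 -0.013 0 0 0 1" --pt "0 0 -0.026 0 0 0 1" --pt "0 0 -0.04 0 0 0 1" --pt "0 0 -0.053 0 0 0 1" --pt "0 0 -0.066 0 0 0 1" --pt "0 0 -0.08 0 0 0 1" --pt "0 0 -0.093 0 0 0 1" --pt "0 0 -0.106 0 0 0 1" --pt "0 0 -0.106 0 0 0 1"

```text
time: 9.8
tool_pos: [0.5548, 0.2275, 0.19]
tcp_rot: [-1.829, -2.554, 0.001]
wrist_force: [0.3, 0.4, 0.5]
width: 0.321
grip_force: 50.8
```

Emit:
servo_tool --pt "0 0 -0.013 0 0 0 1" --pt "0 0 -0.026 0 0 0 1" --pt "0 0 -0.04 0 0 0 1" --pt "0 0 -0.053 0 0 0 1" --pt "0 0 -0.066 0 0 0 1" --pt "0 0 -0.08 0 0 0 1" --pt "0 0 -0.093 0 0 0 1" --pt "0 0 -0.106 0 0 0 1" --pt "0 0 -0.12 0 0 0 1" --pt "0 0 -0.12 0 0 0 1"

```text
time: 10.8
tool_pos: [0.5548, 0.2276, 0.1718]
tcp_rot: [-1.828, -2.554, 0.001]
wrist_force: [0.4, 0.4, -2.3]
width: 0.323
grip_force: 50.6
```

Emit:
servo_tool --pt "0 0 -0.007 0 0 0 1" --pt "0 0 -0.013 0 0 0 1" --pt "0 0 -0.02 0 0 0 1" --pt "0 0 -0.02 0 0 0 1" --pt "0 0 -0.02 0 0 0 1"

```text
time: 11.3
tool_pos: [0.5549, 0.2276, 0.1692]
tcp_rot: [-1.829, -2.554, 0.001]
wrist_force: [-0.4, 0.3, -0.7]
width: 0.32
grip_force: 50.9
```

Continuing in 1 mm steps until the crossbar's contact shows in the force.

Emit:
servo_tool --pt "0 0 -0.007 0 0 0 1" --pt "0 0 -0.007 0 0 0 1" --pt "0 0 -0.007 0 0 0 1"

```text
time: 11.6
tool_pos: [0.5549, 0.2276, 0.1682]
tcp_rot: [-1.829, -2.554, 0.001]
wrist_force: [-1.2, 0.2, -0.2]
width: 0.323
grip_force: 50.9
```

Emit:
servo_tool --pt "0 0 -0.007 0 0 0 1" --pt "0 0 -0.007 0 0 0 1" --pt "0 0 -0.007 0 0 0 1"

```text
time: 11.9
tool_pos: [0.555, 0.2277, 0.1675]
tcp_rot: [-1.829, -2.554, 0.0]
wrist_force: [-0.6, 1.5, 1.2]
width: 0.323
grip_force: 51.0
```

```bash
python3 - <<'E'
from h import *
np.set_printoptions(precision=4,suppress=True)
s=bot.read_state();print(s["tool_pos"],s["wrist_force"],s["torque"])
a=save("scene","g5");b=save("side","g6")
o=np.hstack([cv2.resize(a[220:310,280:370],(400,400),interpolation=cv2.INTER_CUBIC),cv2.resize(b[215:305,195:285],(400,400),interpolation=cv2.INTER_CUBIC)])[:,:,::-1]
cv2.imwrite("pics/in.png",o)
E
```

```text
[0.555  0.2277 0.1675] [-0.6     1.4558  1.2045] [-0.046   0.3778 -0.0869]
```

View pics/in.png

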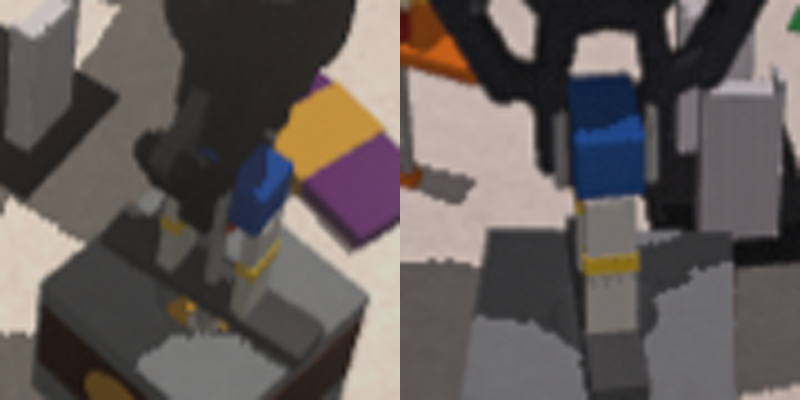

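The crossbar is at the dispenser's top and the rod shows in the window, with the red head up near the grip block. Pressing slightly further to seat it.

Emit:
servo_tool --pt "0 0 -0.007 0 0 0 1" --pt "0 0 -0.007 0 0 0 1" --pt "0 0 -0.007 0 0 0 1"

```text
time: 12.3
tool_pos: [0.555, 0.2278, 0.1673]
tcp_rot: [-1.829, -2.554, -0.0]
wrist_force: [-3.3, 0.9, 5.9]
width: 0.32
grip_force: 51.7
```

Emit:
servo_tool --pt "0 0 -0.005 0 0 0 1" --pt "0 0 -0.005 0 0 0 1" --pt "0 0 -0.005 0 0 0 1"

```text
time: 12.6
tool_pos: [0.555, 0.2279, 0.1673]
tcp_rot: [-1.829, -2.554, -0.001]
wrist_force: [-3.7, 0.4, 8.9]
width: 0.319
grip_force: 52.1
```

```bash
python3 - <<'E'
from workcell import bot
s=bot.read_state();print(s["tool_pos"],s["wrist_force"],s["torque"])
E
```

```text
[0.55501345 0.22792873 0.16730633] [-3.71840374  0.3824545   8.85652793] [-0.30407319  1.06242871 -0.15757504]
```

Emit:
servo_tool --pt "0 0 0.015 0 0 0 1" --pt "0 0 0.03 0 0 0 1" --pt "0 0 0.06 0 0 0 1" --pt "0 0 0.15 0 0 0 1" --pt "0 0 0.3 0 0 0 1" --pt "0 0 0.5 0 0 0 1" --pt "0 0 0.7 0 0 0 1" --pt "0 0 0.808 0 0 0 1" --pt "0 0 0.808 0 0 0 1" --pt "0 0 0.808 0 0 0 1"

```text
time: 13.6
tool_pos: [0.5549, 0.2275, 0.2863]
tcp_rot: [-1.829, -2.554, 0.0]
wrist_force: [0.7, 0.2, -4.2]
width: 0.322
grip_force: 50.6
```

```bash
python3 - <<'E'
from h import *
np.set_printoptions(precision=4,suppress=True)
s=bot.read_state();print(s["tool_pos"],s["wrist_force"],s["torque"])
a=save("scene","g7");b=save("side","g8")
o=np.hstack([cv2.resize(a[200:300,280:370],(500,556),interpolation=cv2.INTER_CUBIC),cv2.resize(b[170:300,205:275],(300,556),interpolation=cv2.INTER_CUBIC)])[:,:,::-1]
cv2.imwrite("pics/read.png",o)
for n in("scene","side"):
  for t in ["gauge_mark","rod_tip","gauge"]:
    print(n,t,[(round(r["score"],2),round(r["at"][1]*512,1),round(r["at"][0]*384,1)) for r in bot.mark_of(t,n)[:3]])
E
```

```text
[0.5549 0.2275 0.2863] [ 0.6689  0.1553 -4.1622] [ 0.0338 -0.0122  0.0643]
scene gauge_mark [(0.84, 219.5, 242.7), (0.81, 332.0, 233.8), (0.55, 327.0, 169.9)]
scene rod_tip [(0.67, 217.9, 282.0), (0.57, 329.9, 262.4), (0.53, 324.5, 204.0)]
scene gauge [(0.84, 217.4, 255.0), (0.78, 324.8, 187.2), (0.62, 330.5, 250.4)]
side gauge_mark [(0.79, 241.3, 210.1), (0.61, 346.7, 211.4), (0.57, 192.7, 205.6)]
side rod_tip [(0.66, 198.9, 256.0), (0.52, 336.2, 261.5)]
side gauge [(0.98, 339.9, 229.6), (0.77, 189.9, 223.4), (0.63, 241.6, 233.4)]
```

View pics/read.png

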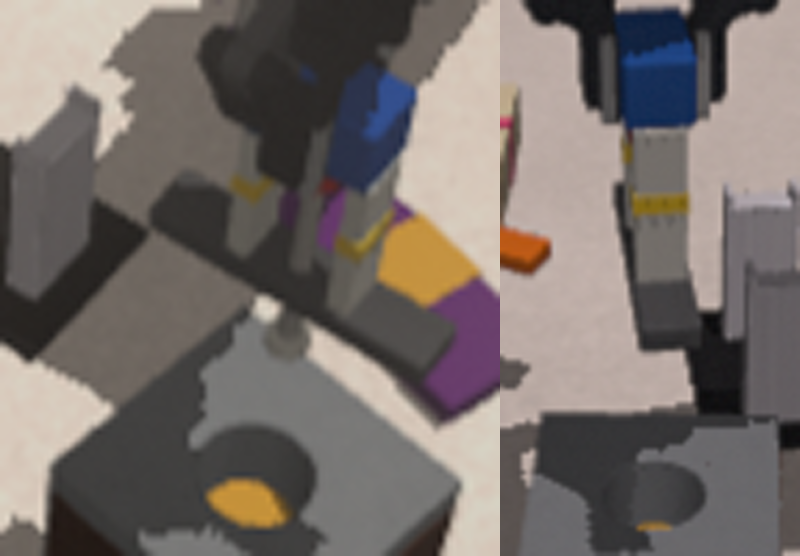

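```bash
python3 - <<'E'
from h import *
np.set_printoptions(precision=1,suppress=True)
f=lambda p:(280+p[0]/5.5556,200+p[1]/5.56)
print("foot px",f((287,357)),"head px",f((330,186)))
for q in (.02,.026,.030,.034,.04,.045,.05): print(q,proj("scene",[[.5545,.2295,.214-.085+q],[.5545,.2295,.214+.047+q-.03]]))
E
```

```text
foot px (331.65958672330623, 264.2086330935252) head px (339.39952480380157, 233.45323741007195)
0.02 [[328.8 270.7]
 [334.6 239.2]]
0.026 [[329.1 269. ]
 [335.  237.2]]
0.03 [[329.3 267.8]
 [335.2 235.9]]
0.034 [[329.5 266.6]
 [335.5 234.5]]
0.04 [[329.9 264.9]
 [335.9 232.4]]
0.045 [[330.1 263.4]
 [336.2 230.7]]
0.05 [[330.4 261.9]
 [336.5 229. ]]
```

The foot sits just below the crossbar, so the rod was pushed up about 40 mm and the head is hidden by a finger near the grip, above the marks. I'll hang the gauge back and confirm with the gripper out of the way.

Emit:
servo_tool --pt "-0.03 -0.15 0 0 0 0 1" --pt "-0.06 -0.4 0 0 0 0 1" --pt "-0.1 -0.7 0 0 0 0 1" --pt "-0.128 -1 0 0 0 0 1" --pt "-0.128 -1 0 0 0 0 1"

```text
time: 14.5
tool_pos: [0.5353, 0.0728, 0.2867]
tcp_rot: [1.834, 2.549, -0.004]
wrist_force: [1.1, 0.7, -3.3]
width: 0.318
grip_force: 50.7
```

Emit:
servo_tool --pt "0 -0.2 0 0 0 0 1" --pt "0 -0.35 0 0 0 0 1" --pt "0 -0.437 0 0 0 0 1" --pt "0 -0.437 0 0 0 0 1" --pt "0 -0.437 0 0 0 0 1"

```text
time: 15.0
tool_pos: [0.536, 0.0127, 0.2867]
tcp_rot: [-1.829, -2.553, -0.001]
wrist_force: [0.5, 0.4, -2.3]
width: 0.322
grip_force: 50.7
```

Emit:
servo_tool --pt "0 0 -0.1 0 0 0 1" --pt "0 0 -0.25 0 0 0 1" --pt "0 0 -0.4 0 0 0 1" --pt "0 0 -0.55 0 0 0 1" --pt "0 0 -0.65 0 0 0 1" --pt "0 0 -0.68 0 0 0 1" --pt "0 0 -0.7 0 0 0 1" --pt "0 0 -0.7 0 0 0 1" --pt "0 0 -0.7 0 0 0 1"

```text
time: 15.9
tool_pos: [0.5369, 0.0121, 0.183]
tcp_rot: [1.828, 2.553, 0.002]
wrist_force: [-0.5, 0.4, -3.2]
width: 0.321
grip_force: 50.6
```

```bash
python3 - <<'E'
from h import *
s=bot.read_state();print(s["tool_pos"],s["tcp_rot"],s["wrist_force"])
a=save("scene","g9");b=save("side","g10")
o=np.hstack([cv2.resize(a[165:265,230:330],(400,400),interpolation=cv2.INTER_CUBIC),cv2.resize(b[170:270,225:325],(400,400),interpolation=cv2.INTER_CUBIC)])[:,:,::-1]
cv2.imwrite("pics/hang.png",o)
E
```

```text
[0.53685316 0.01212445 0.18303056] [1.82766034e+00 2.55300866e+00 2.03070226e-03] [-0.45238242  0.35581759 -3.22335725]
```

View pics/hang.png

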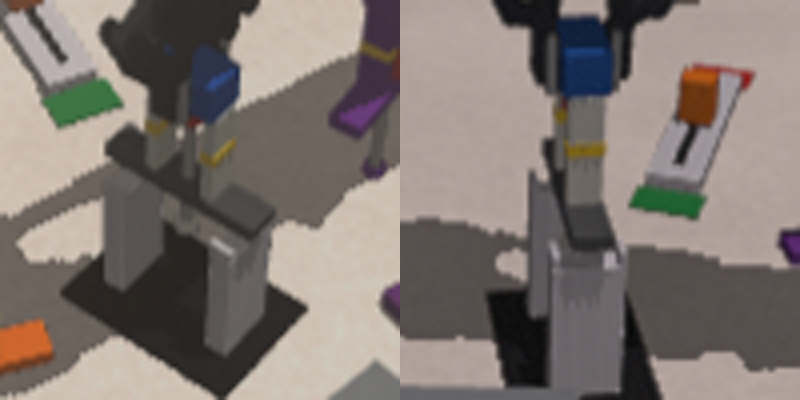

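The crossbar hovers squarely over both post tops, and the red head shows above the yellow mark in both views. Lowering the last 15 mm slowly.

Emit:
servo_tool --pt "0 0 -0.02 0 0 0 1" --pt "0 0 -0.04 0 0 0 1" --pt "0 0 -0.06 0 0 0 1" --pt "0 0 -0.08 0 0 0 1" --pt "0 0 -0.09 0 0 0 1" --pt "0 0 -0.095 0 0 0 1" --pt "0 0 -0.1 0 0 0 1" --pt "0 0 -0.1 0 0 0 1" --pt "0 0 -0.1 0 0 0 1"

```text
time: 16.9
tool_pos: [0.5357, 0.0122, 0.1681]
tcp_rot: [-1.829, -2.554, 0.0]
wrist_force: [-4.6, 0.8, 6.6]
width: 0.323
grip_force: 52.0
```

Emit:
servo_tool --pt "0 0 0 0 0 0 0.6" --pt "0 0 0 0 0 0 0.4" --pt "0 0 0 0 0 0 0.2" --pt "0 0 0 0 0 0 0.2" --pt "0 0 0 0 0 0 0.2" --pt "0 0 0.1 0 0 0 0.2" --pt "0 0 0.3 0 0 0 0.2" --pt "0 0 0.6 0 0 0 0.2" --pt "0 0 0.9 0 0 0 0.2" --pt "0 0 1 0 0 0 0.2"

```text
time: 17.9
tool_pos: [0.5385, 0.012, 0.3243]
tcp_rot: [1.824, 2.547, 0.009]
wrist_force: [0.4, 0.5, 0.9]
width: 0.8
grip_force: 0.0
```

Emit:
servo_tool --pt "0.1 -0.3 0.1 0 0 0 0.2" --pt "0 -0.6 0.2 0 0 0 0.6" --pt "0 -0.9 0.2 0 0 0 1" --pt "-0.1 -1 0.2 0 0 0 1" --pt "-0.1 -1 0.2 0 0 0 1"

```text
time: 18.4
tool_pos: [0.5197, -0.1402, 0.3473]
tcp_rot: [1.834, 2.551, -0.001]
wrist_force: [0.4, 0.5, -0.0]
width: 0.119
grip_force: 0.0
```

```bash
python3 - <<'E'
from h import *
np.set_printoptions(precision=4,suppress=True)
s=bot.read_state();print(s["tool_pos"],s["tcp_rot"],s["wrist_force"])
c=cam("wrist")
a=save("scene","g11");b=save("side","g12");w=save("wrist","w12")
o=np.hstack([cv2.resize(a[130:260,215:325],(400,473),interpolation=cv2.INTER_CUBIC),cv2.resize(b[170:280,230:323],(400,473),interpolation=cv2.INTER_CUBIC)])[:,:,::-1]
cv2.imwrite("pics/after.png",o)
for n in("scene","side","wrist"):
  for t in ["gauge_mark","gauge","tab_top","tab_base"]:
    print(n,t,[(round(r["score"],2),round(r["at"][1]*512,1),round(r["at"][0]*384,1)) for r in bot.mark_of(t,n)[:3]])
h=cv2.cvtColor(w,cv2.COLOR_RGB2HSV)
for nm,lo,hi,z in(("green",(45,80,30),(85,255,255),0.),("red",(0,190,60),(4,255,255),0.),("orange",(5,150,60),(14,255,255),.0545)):
    k,l,st,ce=cv2.connectedComponentsWithStats(cv2.inRange(h,lo,hi))
    for i in range(1,k):
        if st[i,4]>60: print("wrist",nm,st[i],ce[i],onz("wrist",ce[i],z,c))
for n,im in(("scene",a),("side",b)):
    h=cv2.cvtColor(im,cv2.COLOR_RGB2HSV)
    k,l,st,ce=cv2.connectedComponentsWithStats(cv2.inRange(h,(5,150,60),(14,255,255)))
    for i in range(1,k):
        if st[i,4]>20: print(n,"orange",st[i],ce[i],onz(n,ce[i],.045))
E
```

```text
[ 0.5197 -0.1402  0.3473] [ 1.8336  2.5509 -0.0012] [ 0.4112  0.5399 -0.0386]
scene gauge_mark [(0.81, 327.8, 170.5), (0.67, 277.6, 203.8), (0.61, 218.3, 243.9)]
scene gauge [(0.78, 325.3, 182.3), (0.64, 274.2, 215.7), (0.59, 216.5, 255.4)]
scene tab_top [(0.65, 236.8, 153.2)]
scene tab_base [(0.96, 235.8, 168.0)]
side gauge_mark [(0.93, 193.6, 208.4), (0.88, 345.3, 210.1), (0.81, 269.9, 208.3)]
side gauge [(0.86, 341.7, 231.7), (0.66, 193.2, 225.8), (0.6, 272.3, 224.1)]
side tab_top [(0.55, 296.2, 191.2)]
side tab_base [(0.59, 270.2, 188.0), (0.56, 300.2, 205.1), (0.49, 241.9, 320.0)]
wrist gauge_mark [(0.97, 328.0, 11.9), (0.94, 500.4, 52.0)]
wrist gauge [(0.95, 316.9, 25.7), (0.9, 471.7, 56.7)]
wrist tab_top [(0.84, 206.5, 236.8)]
wrist tab_base [(0.62, 210.5, 222.0)]
wrist green [215 146  39  32 690] [234.1087 162.0652] [ 0.4964 -0.1738  0.    ]
wrist red [475  51  20  16 168] [484.7202  58.494 ] [0.7692 0.0635 0.    ]
wrist red [166 262  35  25 359] [182.3008 275.1253] [ 0.4733 -0.375   0.    ]
wrist orange [ 429   18   83   77 1596] [466.0075  49.7425] [0.714  0.05   0.0545]
wrist orange [480  23  32  24 456] [499.4211  36.3706] [0.7428 0.074  0.0545]
wrist orange [429  59  11  12  65] [433.4615  65.    ] [0.6861 0.0236 0.0545]
wrist orange [193 217  22  25 391] [204.0997 229.087 ] [ 0.4858 -0.2647  0.0545]
scene orange [231 153   9   7  38] [234.9737 155.9474] [ 0.483  -0.2746  0.045 ]
scene orange [204 221  25  29 435] [215.7977 232.2667] [ 0.6648 -0.0572  0.045 ]
scene orange [194 246  49  21 439] [217.8337 255.9226] [0.6949 0.0078 0.045 ]
side orange [181 183  23  29 459] [192.1786 195.183 ] [ 0.7902 -0.1769  0.045 ]
side orange [295 187  10  14 112] [299.2589 193.5804] [ 0.4858 -0.2499  0.045 ]
side orange [173 208  43  26 426] [194.3075 222.3732] [ 0.7373 -0.0375  0.045 ]
```

View pics/after.png

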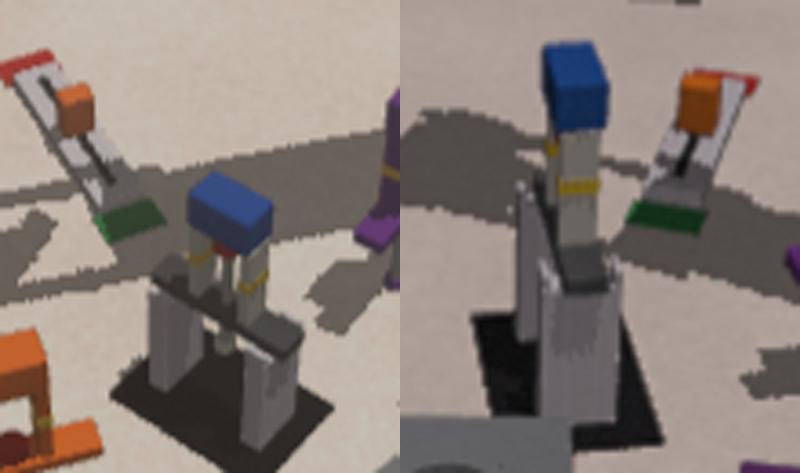

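In the views the gauge hangs on the stand again; the red head at about scene (277,198) sits clearly above the line through the yellow marks, around (277,204). So the dispenser is well stocked and the tab goes to green. Moving the shut fingers behind the tab, on its red side.

Emit:
servo_tool --pt "-0.07 -0.3 -0.2 0 0 -0.04 1" --pt "-0.14 -0.6 -0.5 0 0 -0.07 1" --pt "-0.2 -0.9 -0.8 0 0 -0.07 1" --pt "-0.2 -1 -0.9 0 0 -0.07 1" --pt "-0.2 -1 -0.9 0 0 -0.07 1"

```text
time: 19.65
tool_pos: [0.4871, -0.2894, 0.206]
tcp_rot: [-2.096, -2.328, 0.004]
wrist_force: [0.2, 1.0, 0.1]
width: -0.002
grip_force: 0.0
```

Emit:
servo_tool --pt "-0.065 -0.19 0 0 0 0 1" --pt "-0.065 -0.19 -0.2 0 0 0 1" --pt "-0.065 -0.19 -0.5 0 0 0 1" --pt "-0.065 -0.19 -0.8 0 0 0 1" --pt "-0.065 -0.19 -0.8 0 0 0 1" --pt "-0.065 -0.19 -0.8 0 0 0 1"

```text
time: 20.25
tool_pos: [0.4812, -0.3159, 0.0922]
tcp_rot: [-2.097, -2.338, -0.0]
wrist_force: [1.4, -0.1, 0.4]
width: -0.001
grip_force: 0.0
```

```bash
cat > tab.py <<'E'
from h import *
np.set_printoptions(precision=4,suppress=True)
s=bot.read_state();print(s["time"],s["tool_pos"],s["tcp_rot"],s["wrist_force"],s["width"],cv2.Rodrigues(s["tcp_rot"])[0][:2,:2])
for n in("scene","side","wrist"):
  c=cam(n);im=bot.read_camera(n);h=cv2.cvtColor(im,cv2.COLOR_RGB2HSV)
  for nm,lo,hi,z in(("green",(45,80,30),(85,255,255),0.),("red",(0,190,60),(4,255,255),0.),("orange",(5,150,60),(14,255,255),.04)):
    k,l,st,ce=cv2.connectedComponentsWithStats(cv2.inRange(h,lo,hi))
    for i in range(1,k):
        X=onz(n,ce[i],z,c)
        if st[i,4]>20 and .4<X[0]<.6 and -.42<X[1]<-.13: print(n,nm,st[i],X)
  r=bot.mark_of("tab_top",n)
  for q in r[:1]: print(n,"tab_top",round(q["score"],2),onz(n,(q["at"][1]*512,q["at"][0]*384),.0545,c))
  r=bot.trace("tab",n)
  for q in r[:1]:
    ys,xs=np.where(q["mask"]); print(n,"trace",round(q["score"],2),xs.min(),xs.max(),ys.min(),ys.max(),onz(n,(xs.mean(),ys.mean()),.04,c))
E
python3 tab.py
```

```text
20.25 [ 0.4812 -0.3159  0.0922] [-2.0966 -2.3377 -0.0001] [ 1.4027 -0.1397  0.4139] -0.001053717651912651 [[-0.1084  0.9941]
 [ 0.9941  0.1084]]
scene green [241 185  19  11 123] [ 0.4958 -0.1722  0.    ]
scene tab_top 0.42 [ 0.4764 -0.2702  0.0545]
side green [283 217  18   7  92] [ 0.4979 -0.1728  0.    ]
side orange [295 187  10  14 118] [ 0.4866 -0.2593  0.04  ]
side tab_top 0.44 [ 0.4874 -0.2533  0.0545]
side trace 0.67 294 304 187 200 [ 0.4871 -0.2587  0.04  ]
wrist red [205 236  23  38 476] [ 0.457  -0.3698  0.    ]
wrist orange [ 247  112   55   46 1908] [ 0.4881 -0.2698  0.04  ]
wrist tab_top 0.9 [ 0.4877 -0.2682  0.0545]
wrist trace 0.72 247 301 112 157 [ 0.488  -0.2698  0.04  ]
```

Emit:
servo_tool --pt "0 0 -0.1 0 0 -0.04 1" --pt "0 0 -0.2 0 0 -0.071 1" --pt "0 0 -0.35 0 0 -0.071 1" --pt "0 0 -0.42 0 0 -0.071 1" --pt "0 0 -0.42 0 0 -0.071 1" --pt "0 0 -0.42 0 0 -0.071 1"

```text
time: 21.3
tool_pos: [0.4813, -0.3166, 0.0291]
tcp_rot: [2.345, 2.09, 0.0]
wrist_force: [0.7, -0.8, -0.5]
width: -0.002
grip_force: 0.0
```

Emit:
servo_tool --pt "0.008 0.07 0 0 0 0 1" --pt "0.016 0.14 0 0 0 0 1" --pt "0.024 0.21 0 0 0 0 1" --pt "0.032 0.28 0 0 0 0 1" --pt "0.04 0.35 0 0 0 0 1" --pt "0.046 0.4 0 0 0 0 1" --pt "0.046 0.4 0 0 0 0 1" --pt "0.046 0.4 0 0 0 0 1"

```text
time: 22.1
tool_pos: [0.4878, -0.2558, 0.0285]
tcp_rot: [-2.344, -2.09, 0.0]
wrist_force: [-0.2, 0.5, -0.6]
width: -0.0
grip_force: 0.0
```

```bash
python3 tab.py
```

```text
22.1 [ 0.4878 -0.2558  0.0285] [-2.344  -2.0903  0.0001] [-0.2347  0.5168 -0.5756] -0.0004446022066212477 [[ 0.114   0.9935]
 [ 0.9935 -0.114 ]]
scene green [241 185  19  11 126] [ 0.4952 -0.1722  0.    ]
scene orange [236 161  10  10  58] [ 0.4866 -0.2367  0.04  ]
scene tab_top 0.74 [0.443  0.178  0.0545]
scene trace 0.42 236 244 161 173 [ 0.4914 -0.2315  0.04  ]
side green [283 217  18   7  92] [ 0.4981 -0.1728  0.    ]
side orange [292 192  10  15 126] [ 0.4904 -0.222   0.04  ]
side tab_top 0.61 [ 0.4921 -0.22    0.0545]
side trace 0.45 291 302 192 206 [ 0.491  -0.2258  0.04  ]
wrist green [ 201   19  111   72 7546] [ 0.4985 -0.1704  0.    ]
wrist orange [ 221  176   74   70 4747] [ 0.4916 -0.234   0.04  ]
wrist tab_top 0.67 [ 0.4919 -0.2335  0.0545]
wrist trace 0.66 221 294 176 245 [ 0.4915 -0.2337  0.04  ]
```

Emit:
servo_tool --pt "0.006 0.05 0 0 0 0 1" --pt "0.011 0.1 0 0 0 0 1" --pt "0.014 0.12 0 0 0 0 1" --pt "0.016 0.14 0 0 0 0 1" --pt "0.016 0.14 0 0 0 0 1"

```text
time: 23.05
tool_pos: [0.4905, -0.2347, 0.0288]
tcp_rot: [-2.344, -2.091, -0.0]
wrist_force: [0.5, 0.4, 0.2]
width: -0.004
grip_force: 0.0
```

Emit:
servo_tool --pt "0.001 0.01 0 0 0 0 1" --pt "0.002 0.02 0 0 0 0 1" --pt "0.002 0.02 0 0 0 0 1" --pt "0.002 0.02 0 0 0 0 1"

```text
time: 23.45
tool_pos: [0.4907, -0.2323, 0.0288]
tcp_rot: [-2.345, -2.09, -0.0]
wrist_force: [0.5, 0.3, 0.6]
width: 0.002
grip_force: 0.2
```

Emit:
servo_tool --pt "0.001 0.01 0 0 0 0 1" --pt "0.002 0.02 0 0 0 0 1" --pt "0.002 0.02 0 0 0 0 1"

```text
time: 23.75
tool_pos: [0.4909, -0.2313, 0.0289]
tcp_rot: [2.342, 2.09, -0.004]
wrist_force: [-2.8, -7.8, -1.0]
width: 0.004
grip_force: 4.1
```

Emit:
servo_tool --pt "0.001 0.01 0 0 0 0 1" --pt "0.001 0.01 0 0 0 0 1"

```text
time: 23.95
tool_pos: [0.491, -0.2311, 0.029]
tcp_rot: [2.34, 2.09, -0.006]
wrist_force: [-3.3, -13.3, -3.1]
width: -0.001
grip_force: 6.6
```

```bash
python3 tab.py
```

```text
23.95 [ 0.491  -0.2311  0.029 ] [ 2.3401  2.0897 -0.0057] [ -3.3016 -13.3379  -3.0935] -0.001413559485763793 [[ 0.1127  0.9936]
 [ 0.9936 -0.1127]]
scene green [242 188  18   8  80] [ 0.4989 -0.1679  0.    ]
scene orange [241 166   8   7  35] [ 0.4866 -0.2174  0.04  ]
scene tab_top 0.56 [ 0.4899 -0.2136  0.0545]
scene trace 0.69 239 248 166 178 [ 0.4938 -0.2087  0.04  ]
side green [283 217  18   7  87] [ 0.498  -0.1714  0.    ]
side orange [290 196  11  15 129] [ 0.4927 -0.1997  0.04  ]
side tab_top 0.53 [ 0.5036 -0.2092  0.0545]
side trace 0.46 289 301 196 211 [ 0.4932 -0.1995  0.04  ]
wrist green [ 204   80  106   64 6576] [ 0.4984 -0.1707  0.    ]
wrist orange [ 220  181   75   71 4784] [ 0.494  -0.2109  0.04  ]
wrist tab_top 0.9 [ 0.4948 -0.2105  0.0545]
wrist trace 0.84 220 294 181 252 [ 0.494  -0.2106  0.04  ]
```

The tab is against its green end stop, with about 13 N of resistance and no further motion. Backing off and up, then checking the gauge numerically.

Emit:
servo_tool --pt "-0.01 -0.1 0 0 0 0 1" --pt "-0.02 -0.2 0 0 0 0 1" --pt "-0.02 -0.25 0.2 0 0 0 1" --pt "-0.02 -0.3 0.5 0 0 0 1" --pt "-0.02 -0.4 0.8 0 0 0 1" --pt "-0.02 -0.5 1 0 0 0 1" --pt "-0.02 -0.5 1 0 0 0 1" --pt "-0.02 -0.5 1 0 0 0 1"

```text
time: 25.2
tool_pos: [0.4886, -0.3038, 0.1797]
tcp_rot: [2.345, 2.088, 0.002]
wrist_force: [0.1, -0.5, -0.7]
width: -0.002
grip_force: 0.0
```

```bash
python3 tab.py | grep -v green; python3 - <<'E'
from h import *
np.set_printoptions(precision=4,suppress=True)
c=[]
for n in("scene","side"):
    im=bot.read_camera(n);h=cv2.cvtColor(im,cv2.COLOR_RGB2HSV)
    m=cv2.inRange(h,(105,120,40),(125,255,255)); k,l,st,ce=cv2.connectedComponentsWithStats(m); i=1+np.argmax(st[1:,4]); print(n,"blue",st[i],ce[i])
    m=cv2.inRange(h,(0,130,40),(6,255,255))|cv2.inRange(h,(172,130,40),(180,255,255))
    k,l,st,ce=cv2.connectedComponentsWithStats(m)
    for i in range(1,k):
        if 262<ce[i][0]<292 and 180<ce[i][1]<225: print("head",st[i],ce[i])
    print("expected head/marks px",proj(n,[[.537,.015,.096+.047-.03+q] for q in(.026,.03,.034,.04,.045)]))
E
```

```text
25.2 [ 0.4886 -0.3038  0.1797] [2.3454 2.0878 0.0016] [ 0.1254 -0.4739 -0.7387] -0.0015238933889457113 [[ 0.1158  0.9933]
 [ 0.9933 -0.1158]]
scene orange [239 165  10  10  61] [ 0.4874 -0.2181  0.04  ]
scene tab_top 0.5 [ 0.4995 -0.2041  0.0545]
side orange [290 196  11  14 128] [ 0.4927 -0.2034  0.04  ]
side tab_top 0.7 [0.5381 0.2789 0.0545]
wrist red [229 224  50  20 415] [ 0.4747 -0.3657  0.    ]
wrist orange [ 233   50   37   30 1028] [ 0.4937 -0.2099  0.04  ]
wrist tab_top 0.95 [ 0.4942 -0.2092  0.0545]
wrist trace 0.83 232 270 48 81 [ 0.4939 -0.2103  0.04  ]
scene blue [268 178  22  15 166] [278.3494 184.6325]
head [275 198   3   2   4] [276.  198.5]
expected head/marks px [[276.4661 204.1717]
 [276.5115 203.0054]
 [276.5571 201.8328]
 [276.626  200.0623]
 [276.6838 198.576 ]]
side blue [263 180  15  21 255] [270.3333 189.6078]
expected head/marks px [[268.5383 209.1776]
 [268.5824 207.6564]
 [268.6266 206.1286]
 [268.6932 203.8247]
 [268.7489 201.8933]]
```

```bash
python3 -c "
from workcell import bot
print(bot.finish_job())"
```

```text
the job is handed in; nothing more can be done
None
```

The job is handed in at about 26 s: the gauge read well stocked (rod pushed up about 45 mm, above the 34 mm limit), it hangs back on its stand, and the tab is hard against its green end.

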